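Roll a specimen cylinder up to the camera stop and press the shutter

ROBOT

A 6-joint arm with a two-finger parallel gripper is mounted at the origin on the work surface. World frame = base frame: x ahead of the robot, y to its left, z up, the work surface at z = 0. Lengths are in m, angles in rad, forces in N, time in s.
With the tool pointing down it reaches from about 0.35 to 0.775 m from the base axis. Payload 5.5 kg.
Tool frame: the origin (TCP) lies on the mounting face of the last link; the fingertips stand 173 mm ahead of it and the grasp point (between the pads) lies 155 mm ahead of it; z points along the fingers, y is the direction in which the jaws open and shut (so a half turn about z gives the same grasp; the last joint's range is limited). The gripper opens to 85 mm and grips with 20 to 120 N. Pads are 22 mm wide; open, the fingers measure 114 mm over their backs; the gripper's body (76 mm by 85 mm) begins 54 mm behind the grasp point. The pads swing forward as they close: fully open they stand 13 mm farther back than shut.
Start: joints at [-1.335, 0.313, 0.046, 1.304, 0, 1.431], TCP at [0.211, -0.535, 0.405] pointing down, gripper open.
Joint ranges: [-2.76, 2.76], [-0.86, 1.69], [-1.03, 1.26], [-2.2, 2.34], [-1.47, 1.5], [-3.14, 3.14]. Speed limits (rad/s): [2.57, 2.57, 3.14, 3.14, 3.14, 3.14].

INTERFACE

Orientations are given as a unit quaternion [w, x, y, z].
In Python, from workcell import get_state, eyes, env gives the robot as it stands. The module is installed in compiled form; this text tells all that it offers.
- The arm moves only by the tool carry_out, never from a script. Its argument "motion" is a list of rows, each an object of numbers: "jaw": the opening, from -1 (shut) to 1 (fully open); "tx", "ty", "tz": the shift along the tool's x, y, z in cm; "wx", "wy", "wz": the turn, a rotation vector about the tool's x, y, z in degrees. In form: [{"jaw": .., "tx": .., "ty": .., "tz": .., "wx": .., "wy": .., "wz": ..}, ...]. A call has 1 to 20 rows; each row shifts and turns the commanded pose from where the row before left it, along the tool's axes as they then stand; what a row does not reach is not made up. A row lasts 1/8 s, in which the tool goes at most 62.5 mm and 10.7 degrees, less where a joint would pass 70% of its speed; a pose out of reach is approached as far as the arm can. A call with a gripper value outside its range is refused whole. The fingers move at their own pace and stop on an object; "force" is the grip in N (left out, the last holds). Time passes only in rows, so rows that do not move let the fingers close. It gives the time, the measured TCP pose, the force and the opening at its end, in the units of the state.
- get_state(): the state, without advancing time (a new reading comes with each control period).
- eyes.read_camera(name): name is "side" or "top"; returns the picture (400x640x3 uint8, blue, green, red); there is no depth.
- eyes.calibration(name): a dict with "K" (3x3 intrinsics, pixels), "camera_from_world" (4x4, takes a point from world to camera coordinates). Camera axes: x right, y up, looking along -z (the intrinsics and any distortion apply to the point x, -y, -z); pixel columns grow to the right and rows downward; lengths in m; the calibration is good to about 2 mm. A picture is of the moment at which its call begins. calibration takes no time and is no camera call.
- env.hand_in(): hands the job in, once; it reports no verdict.
The state is a dict: "clock": time; "joint_pos": joint angles; "qvel": joint speeds; "tau": joint torques, N m; "tcp_pos": TCP position; "orientation": TCP orientation; "wrist_force": force on the tool from outside, world axes, zero at the start; "ft_torque": the same for the moment, N m; "finger_gap": finger opening in m.
Only numpy, scipy, OpenCV 4.12 (cv2) and the standard library are available. Lean on these libraries where they do the work, as an engineer would, in place of code of your own. Each camera call takes 0.05 s, during which the arm holds its last target.

TASK

With your fingertips, gently push the tan cylinder with red end caps up the ramp of the white camera stand until it drops into the dark seat against the stop, staying behind it all the way so that it neither runs ahead nor rolls back down. Only then press the red button on top of the camera fully down and let it come up again. Do not lift the cylinder or ram it against the stop, and leave everything else on the table where it is.

Things in the scene. Friction and masses are not known exactly. Their poses are not given: they have to be found in the camera images.
- stand: white and grey camera stand fixed to the table, x -145 to 203, y +-62 mm. Origin at table height under the ramp; x points uphill, y across, z up. Flat foot: surface z 20 mm, x -145 to -45, end lip (x -142) to z 25. Then an 8 degree ramp up to the crest. Low side rails (inner faces y +-54 mm, 10 mm above foot and ramp, 14 mm above the seat) guide the cylinder's ends
- crest (a point): middle of the ramp's upper edge: stand frame x 75, z 37 mm. Beyond it the dark seat is 3 mm deep (floor z 34) and ends at the upright stop face at x 112.5, which rises to z 78. Behind the stop is the grey camera, x 120 to 203, y +-50, top at z 78 mm
- roller: the tan specimen cylinder with dark spots and red end caps, 50 mm diameter, 100 mm long, 0.18 to 0.35 kg, lying across the foot of the stand and free to roll. Origin at its centre; its y axis is the cylinder's axis (x and z turn as it rolls)
- seat (a point): where the cylinder's centre is when it lies in the seat against the stop (stand frame x 87, y 0, z 59 mm). Past the crest it drops into the seat by itself and stays there
- shutter (a joint): travel of the red shutter button in m: 0 up, 0.006 fully down, springs back; fully down takes 5 N
- shutter_top (a point): centre of the top face of the red button, 28 mm across, on top of the camera (stand frame x 160, y 0 mm); pressed straight down
- jar: clear specimen jar with a red lid, 56 mm across, 85 mm tall, standing; origin under its centre. Leave alone
- spare: other specimen cylinder, tan with BLUE end caps, 44 mm across, 90 mm tall, standing upright beside the stand; origin under its centre. Leave alone
- dish: shallow clear dish, 80 mm across, 16 mm tall; origin under its centre. Leave alone
- phone: black phone lying flat, 75 x 155 x 12 mm; origin under its centre. Leave alone
- lens: black hand magnifier lying flat, 72 mm ring, 12 mm thick; origin under the ring's centre. Leave alone
Not all that is in view belongs to the job. What is shaped like the roller but purple or turquoise is not meant.

How it is judged:
On the way, in this order (a step that is already met when the one before it is completed fails the run):
1. the cylinder lies in the seat against the stop (x of roller in the frame of stand between 0.084 and 0.091 m and z of roller in the frame of stand between 0.055 and 0.0608 m and angle between the y axis of roller and the y axis of stand, either way round below 0.08 rad), for 0.3 s.
2. the shutter button is pressed down (value of joint shutter above 0.0045 m), for 0.05 s.
At the end, for the whole second after the job is handed in: The cylinder rests in the seat against the stop (centre within about 3 mm of the seat point along the ramp, height within 2 mm above it, square within 0.08 rad, at rest), the shutter button has been pressed more than 4.5 mm after that and is up again (all of step 1 and linear speed of roller below 0.02 m/s and value of joint shutter below 0.0015 m); the robot touches nothing.
It fails at once if the cylinder ran free on the ramp, up or back down, faster than 0.2 m/s with no finger on it (x of roller in the frame of stand between -0.035 and 0.065 m and contact force between each of the fingers, the arm and roller below 0.05 N and linear speed of roller above 0.2 m/s).
It fails at once if the cylinder was lifted off the stand (z of roller in the frame of stand above 0.075 m or (x of roller in the frame of stand below 0 m and z of roller in the frame of stand above 0.064 m)).
It fails at once if the cylinder was pushed harder than 40 N (contact force between any of the fingers, the arm and roller above 40 N).
It fails at once if the button was pressed before the cylinder was at the stop (value of joint shutter above 0.003 m and x of roller in the frame of stand below 0.082 m).
It fails at once if something else on the table was moved more than 20 mm (distance of any of jar, spare, dish, phone, lens from where it was at the start of the episode above 0.02 m).
It also fails if it takes over 48 s, if anything falls off the work surface, if the arm or the gripper's body presses on something with over 40 N, if the wrist force passes 120 N, or if a joint passes its speed limit or range.

## Working session

There is one attempt and no reset: what is moved stays moved. The work goes in short steps, Python scripts to look and compute and a tool call to move; the robot and the scene stay as the last step left them, time stands still between calls to the robot, and variables do not carry over. Pictures are saved under pics/ and viewed, and the job is handed in when it is done.

Besides the shell and the picture viewer there is one more tool, called in YAML: its name, and indented under it one key for each argument. carry_out: Moves the arm, as the interface text tells. Its arguments: {"type":"object","properties":{"motion":{"type":"array"},"force":{"type":"number"}},"required":["motion"]}

```bash
mkdir -p pics; python3 - <<'E'
from workcell import get_state, eyes
import cv2
for n in("side","top"):
    im=eyes.read_camera(n); cv2.imwrite(f"pics/{n}0.png",im); c=eyes.calibration(n); print(n,c)
print(get_state())
E
```

```text
side {'K': array([[423.96107018,   0.        , 317.2030909 ],
       [  0.        , 423.96107018, 203.35121255],
       [  0.        ,   0.        ,   1.        ]]), 'camera_from_world': array([[-0.70661844, -0.70755483,  0.00752002,  0.39551104],
       [ 0.42711268, -0.41802611,  0.80176613, -0.30990221],
       [-0.56414993,  0.56975463,  0.59759059, -1.09019393],
       [ 0.        ,  0.        ,  0.        ,  1.        ]])}
top {'K': array([[472.2174901 ,   0.        , 319.43633383],
       [  0.        , 472.2174901 , 209.31154193],
       [  0.        ,   0.        ,   1.        ]]), 'camera_from_world': array([[-0.01422823, -0.99981421, -0.0130042 ,  0.01141186],
       [ 0.98818673, -0.01604513,  0.15241242, -0.57239231],
       [-0.15259276, -0.01068202,  0.98823142, -1.41633942],
       [ 0.        ,  0.        ,  0.        ,  1.        ]])}
{'clock': 0.1, 'joint_pos': array([-1.33457311e+00,  3.13935519e-01,  4.50706543e-02,  1.30361106e+00,
        1.27464093e-05,  1.43121576e+00]), 'qvel': array([ 4.69616907e-04, -2.24537014e-03,  7.40223513e-04,  5.37105329e-04,
        5.24756965e-04,  7.56638940e-05]), 'tau': array([ 9.60505640e-04, -4.81725562e+01,  2.99244279e+01,  1.27713993e-02,
       -2.65545868e-04, -4.62380427e-06]), 'tcp_pos': array([ 0.21099663, -0.53469254,  0.40388302]), 'orientation': array([-8.39126076e-04,  9.82397974e-01,  1.86798059e-01, -3.41986198e-05]), 'wrist_force': array([-0.65941628, -0.4437644 ,  0.09866103]), 'ft_torque': array([ 2.98731302e-02,  1.35101673e-05, -5.17317325e-03]), 'finger_gap': 0.08545923270742077}
```

View pics/side0.png

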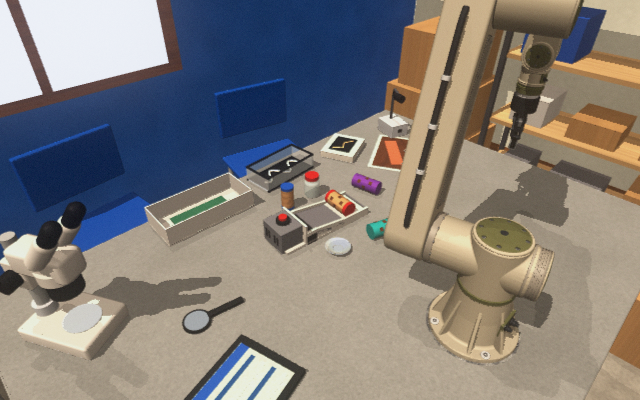

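View pics/top0.png

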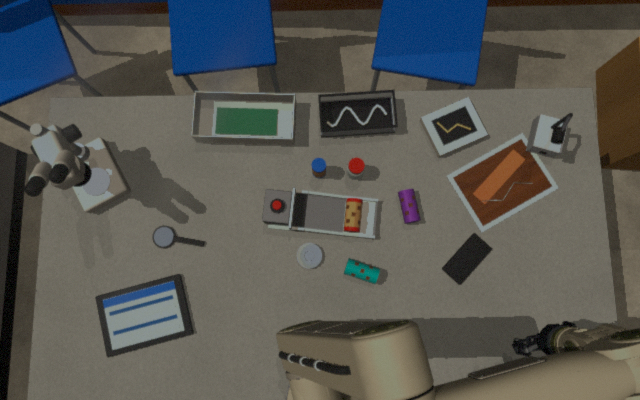

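The roller candidates in the top view are tan/red at (353,215) on the stand, purple at (409,206) and turquoise at (362,271). The tan one with red caps on the stand's foot fits. I'll enlarge it to confirm and measure it.

```bash
cat > h.py <<'E'
import numpy as np,cv2
from workcell import get_state, eyes
def ray(n,uv):
    c=eyes.calibration(n);K=c["K"];T=c["camera_from_world"];R=T[:3,:3]
    d=np.linalg.inv(K)@np.array([uv[0],uv[1],1.]);d=np.array([d[0],-d[1],-d[2]])
    return -R.T@T[:3,3],R.T@d
def onz(n,uv,z):
    o,d=ray(n,uv);return o+d*(z-o[2])/d[2]
def proj(n,p):
    c=eyes.calibration(n);q=c["camera_from_world"]@np.append(p,1);q=c["K"]@np.array([q[0],-q[1],-q[2]]);return q[:2]/q[2]
def tri(u1,u2):
    A=[];b=[]
    for n,u in(("top",u1),("side",u2)):
        o,d=ray(n,u);d=d/np.linalg.norm(d);P=np.eye(3)-np.outer(d,d);A.append(P);b.append(P@o)
    return np.linalg.lstsq(np.vstack(A),np.hstack(b),rcond=None)[0]
def reds(im,box):
    h=cv2.cvtColor(im,cv2.COLOR_BGR2HSV);m=(((h[...,0]<6)|(h[...,0]>173))&(h[...,1]>170)&(h[...,2]>90)).astype(np.uint8)
    k=np.zeros_like(m);x0,y0,x1,y1=box;k[y0:y1,x0:x1]=m[y0:y1,x0:x1]
    n,l,s,c=cv2.connectedComponentsWithStats(k)
    return [(s[i].tolist(),c[i].round(2).tolist()) for i in range(1,n) if s[i,4]>8]
E
python3 - <<'E'
from h import *
t=cv2.imread("pics/top0.png");s=cv2.imread("pics/side0.png")
cv2.imwrite("pics/crop_t.png",cv2.resize(t[175:255,250:390],None,fx=5.5,fy=5.5,interpolation=cv2.INTER_CUBIC))
cv2.imwrite("pics/crop_s.png",cv2.resize(s[170:260,250:390],None,fx=5.5,fy=5.5,interpolation=cv2.INTER_CUBIC))
print(reds(t,(250,140,400,260)));print(reds(s,(250,150,390,260)))
E
```

```text
[([349, 158, 16, 15, 188], [356.1, 165.24]), ([347, 199, 14, 3, 29], [353.66, 199.69]), ([272, 201, 9, 9, 63], [276.32, 204.7]), ([344, 227, 15, 5, 54], [351.0, 228.54])]
[([305, 171, 14, 10, 108], [311.13, 175.52]), ([325, 190, 10, 11, 29], [328.31, 193.76]), ([342, 202, 13, 12, 79], [347.05, 207.49]), ([278, 214, 9, 7, 53], [282.0, 216.94])]
```

View pics/crop_t.png

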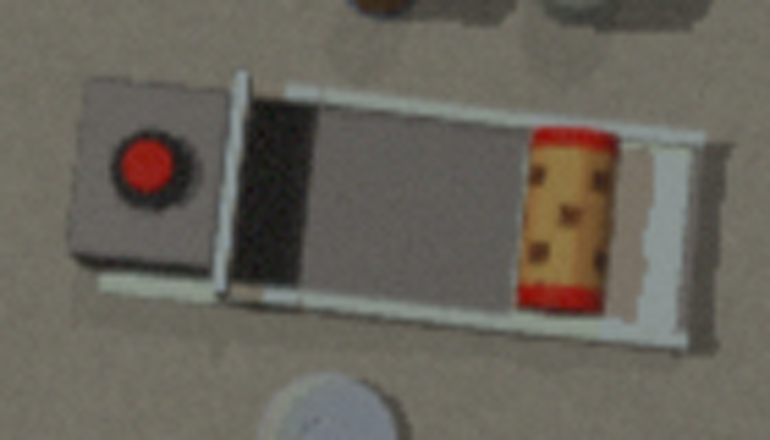

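View pics/crop_s.png

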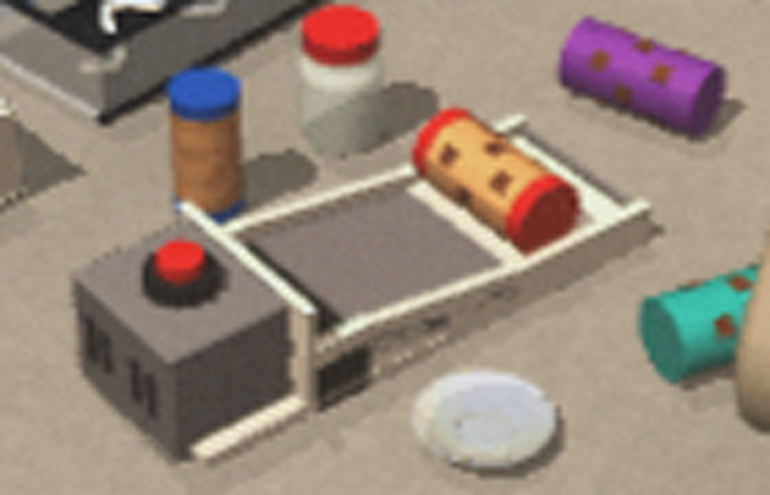

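The crops confirm the tan roller with red caps lying across the foot: its caps are at crop-top (575,136) and (560,299), and the button is at (148,165). The foot's end corners are at (705,133) and (687,347), and the top ends of the stop are at (242,71) and (219,295). Next I'll fit the stand frame.

```bash
python3 - <<'E'
from h import *
f=lambda u,v:(250+(u+.5)/5.5-.5,175+(v+.5)/5.5-.5)
g=lambda u,v:(250+(u+.5)/5.5-.5,170+(v+.5)/5.5-.5)
pts=[((705,133),-.145,-.062,.030),((687,347),-.145,.062,.030),((242,71),.1165,-.062,.078),((219,295),.1165,.062,.078),((88,78),.203,-.05,.078),((72,255),.203,.05,.078),((317,103),.075,-.054,.037),((300,288),.075,.054,.037)]
b=tri(f(148,165),g(180,255));print("button tri",b)
W=[];S=[]
for uv,x,y,z in pts: W.append(onz("top",f(*uv),z)[:2]);S.append((x,y))
W.append(onz("top",f(148,165),b[2])[:2]);S.append((.16,0))
W=np.array(W);S=np.array(S)
for sg in(1,-1):
    S2=S*[1,sg];Sc=S2-S2.mean(0);Wc=W-W.mean(0)
    U,D,Vt=np.linalg.svd(Sc.T@Wc);R=Vt.T@np.diag([1,np.linalg.det(Vt.T@U.T)])@U.T
    t=W.mean(0)-R@S2.mean(0);res=W-(S2@R.T+t)
    print(sg,"yaw",np.degrees(np.arctan2(R[1,0],R[0,0])),"t",t,"res mm",(res*1000).round(1).tolist())
    if np.abs(res).max()<.01:
        yaw=np.arctan2(R[1,0],R[0,0]);
        for uv in((575,136),(560,299)):
            print("cap",R.T@(onz("top",f(*uv),.045+.02)[:2]-t))
        print("rollc",R.T@(onz("top",f(567,219),.07)[:2]-t), "button", R.T@(b[:2]-t))
        np.savez("stand.npz",R=R,t=t)
        for n,u in(("far end -.06",(-.06,0)),("crest",(.075,0)),("seat",(.087,0)),("btn",(.16,0))):print(n,R@u+t)
E
```

```text
button tri [0.58046366 0.13001    0.09746547]
1 yaw 83.47450667111929 t [ 0.56138742 -0.02968184] res mm [[-1.5, 0.7], [-0.1, 0.7], [-0.5, 1.0], [-1.8, 0.2], [-1.0, -1.0], [-0.3, -3.9], [1.2, 1.5], [2.9, -0.1], [1.0, 0.8]]
cap [-0.06958188 -0.04522296]
cap [-0.06941945  0.04623911]
rollc [-0.0690822   0.00232891] button [ 0.16082519 -0.00080443]
far end -.06 [ 0.5545687  -0.08929313]
crest [0.56991081 0.04483226]
seat [0.57127456 0.05675452]
btn [0.57957066 0.12928158]
-1 yaw 83.2088979640379 t [ 0.56105027 -0.02964249] res mm [[122.7, -13.8], [-122.2, 15.0], [122.4, -13.3], [-125.2, 14.6], [97.8, -12.5], [-100.2, 7.8], [108.5, -11.0], [-104.4, 12.4], [0.6, 0.9]]
```

```bash
cat > go.py <<'E'
import sys
from h import *
from scipy.spatial.transform import Rotation as Ro
def go(x,y,z):
    "stand-frame target for TCP (m) -> tool shift cm, remaining turn deg"
    d=np.load("stand.npz");R,t=d["R"],d["t"];s=get_state()
    q=s["orientation"];T=Ro.from_quat([q[1],q[2],q[3],q[0]]).as_matrix()
    tgt=np.append(R@[x,y]+t,z);sx=np.append(R[:,0],0)
    G=np.column_stack([sx,np.cross([0,0,-1],sx),[0,0,-1]])
    p=s["tcp_pos"]
    print("clock",s["clock"],"tcp stand",(R.T@(p[:2]-t)*1000).round(1),"z",(p[2]*1000).round(1),"gap",s["finger_gap"].round(4),"F",(np.append(R.T@s["wrist_force"][:2],s["wrist_force"][2])).round(2))
    print("shift cm",(T.T@(tgt-p)*100).round(2),"shift after turn",(G.T@(tgt-p)*100).round(2),"turn deg",np.degrees(Ro.from_matrix(T.T@G).as_rotvec()).round(2))
if __name__=="__main__": go(*map(float,sys.argv[1:4]))
E
python3 go.py -.118 0 .404
```

```text
Traceback (most recent call last):
  File "go.py", line 13, in <module>
    if __name__=="__main__": go(*map(float,sys.argv[1:4]))
                             ~~^^^^^^^^^^^^^^^^^^^^^^^^^^^
  File "go.py", line 11, in go
    print("clock",s["clock"],"tcp stand",(R.T@(p[:2]-t)*1000).round(1),"z",(p[2]*1000).round(1),"gap",s["finger_gap"].round(4),"F",(np.append(R.T@s["wrist_force"][:2],s["wrist_force"][2])).round(2))
                                                                                                      ^^^^^^^^^^^^^^^^^^^^^
AttributeError: 'float' object has no attribute 'round'
```

```bash
sed -i 's/s\["finger_gap"\].round(4)/round(float(s["finger_gap"]),4)/' go.py; python3 go.py -.118 0 .404
```

```text
clock 0.1 tcp stand [-541.6  290.7] z 403.9 gap 0.0855 F [-0.52  0.6   0.1 ]
shift cm [ 4.558e+01 -2.370e+01  4.000e-02] shift after turn [ 4.236e+01  2.907e+01 -1.000e-02] turn deg [-8.000e-02 -6.000e-02 -6.194e+01]
```

carry_out:
  motion:
    - {"jaw": 0.41, "tx": 3.8, "ty": -1.98}
    - {"jaw": 0.41, "tx": 3.8, "ty": -1.98}
    - {"jaw": 0.41, "tx": 3.8, "ty": -1.98}
    - {"jaw": 0.41, "tx": 3.8, "ty": -1.98}
    - {"jaw": 0.41, "tx": 3.8, "ty": -1.98}
    - {"jaw": 0.41, "tx": 3.8, "ty": -1.98}
    - {"jaw": 0.41, "tx": 3.8, "ty": -1.98}
    - {"jaw": 0.41, "tx": 3.8, "ty": -1.98}
    - {"jaw": 0.41, "tx": 3.8, "ty": -1.98}
    - {"jaw": 0.41, "tx": 3.8, "ty": -1.98}
    - {"jaw": 0.41, "tx": 3.8, "ty": -1.98}
    - {"jaw": 0.41, "tx": 3.8, "ty": -1.98}
    - {"jaw": 0.41, "wz": -8}
    - {"jaw": 0.41, "wz": -8}
    - {"jaw": 0.41, "wz": -8}
    - {"jaw": 0.41, "wz": -8}
    - {"jaw": 0.41, "wz": -8}
    - {"jaw": 0.41, "wz": -8}
    - {"jaw": 0.41, "wz": -8}
    - {"jaw": 0.41, "wz": -6}

```text
invalid input at $.motion[0]: expected keys jaw, tx, ty, tz, wx, wy, wz
```

```bash
python3 go.py -.118 0 .25
```

```text
clock 0.1 tcp stand [-541.6  290.7] z 403.9 gap 0.0855 F [-0.52  0.6   0.1 ]
shift cm [ 45.57 -23.68  15.44] shift after turn [42.36 29.07 15.39] turn deg [-8.000e-02 -6.000e-02 -6.194e+01]
```

carry_out:
  motion:
    - {"jaw": 0.41, "tx": 3.8, "ty": -1.98, "tz": 0, "wx": 0, "wy": 0, "wz": 0}
    - {"jaw": 0.41, "tx": 3.8, "ty": -1.98, "tz": 0, "wx": 0, "wy": 0, "wz": 0}
    - {"jaw": 0.41, "tx": 3.8, "ty": -1.98, "tz": 0, "wx": 0, "wy": 0, "wz": 0}
    - {"jaw": 0.41, "tx": 3.8, "ty": -1.98, "tz": 0, "wx": 0, "wy": 0, "wz": 0}
    - {"jaw": 0.41, "tx": 3.8, "ty": -1.98, "tz": 0, "wx": 0, "wy": 0, "wz": 0}
    - {"jaw": 0.41, "tx": 3.8, "ty": -1.98, "tz": 0, "wx": 0, "wy": 0, "wz": 0}
    - {"jaw": 0.41, "tx": 3.8, "ty": -1.98, "tz": 0, "wx": 0, "wy": 0, "wz": 0}
    - {"jaw": 0.41, "tx": 3.8, "ty": -1.98, "tz": 0, "wx": 0, "wy": 0, "wz": 0}
    - {"jaw": 0.41, "tx": 3.8, "ty": -1.98, "tz": 0, "wx": 0, "wy": 0, "wz": 0}
    - {"jaw": 0.41, "tx": 3.8, "ty": -1.98, "tz": 0, "wx": 0, "wy": 0, "wz": 0}
    - {"jaw": 0.41, "tx": 3.8, "ty": -1.98, "tz": 0, "wx": 0, "wy": 0, "wz": 0}
    - {"jaw": 0.41, "tx": 3.8, "ty": -1.98, "tz": 0, "wx": 0, "wy": 0, "wz": 0}
    - {"jaw": 0.41, "tx": 0, "ty": 0, "tz": 0, "wx": 0, "wy": 0, "wz": -8}
    - {"jaw": 0.41, "tx": 0, "ty": 0, "tz": 0, "wx": 0, "wy": 0, "wz": -8}
    - {"jaw": 0.41, "tx": 0, "ty": 0, "tz": 0, "wx": 0, "wy": 0, "wz": -8}
    - {"jaw": 0.41, "tx": 0, "ty": 0, "tz": 0, "wx": 0, "wy": 0, "wz": -8}
    - {"jaw": 0.41, "tx": 0, "ty": 0, "tz": 0, "wx": 0, "wy": 0, "wz": -8}
    - {"jaw": 0.41, "tx": 0, "ty": 0, "tz": 0, "wx": 0, "wy": 0, "wz": -8}
    - {"jaw": 0.41, "tx": 0, "ty": 0, "tz": 0, "wx": 0, "wy": 0, "wz": -8}
    - {"jaw": 0.41, "tx": 0, "ty": 0, "tz": 0, "wx": 0, "wy": 0, "wz": -6}

```text
clock: 2.6
tcp_pos: [0.5479, -0.1465, 0.4042]
orientation: [-0.0, 0.745, 0.667, -0.0]
wrist_force: [0.4, -0.4, 0.3]
finger_gap: 0.06
```

```bash
python3 go.py -.118 0 .26
```

```text
clock 2.6 tcp stand [-1.176e+02  1.000e-01] z 404.2 gap 0.06 F [-0.31 -0.46  0.28]
shift cm [-0.05  0.03 14.42] shift after turn [-4.000e-02  1.000e-02  1.442e+01] turn deg [-0.06 -0.01  0.27]
```

Excellent. I'll descend to z 0.26 (tips about 90 mm up), then look.

carry_out:
  motion:
    - {"jaw": 0.41, "tx": 0, "ty": 0, "tz": 2.9, "wx": 0, "wy": 0, "wz": 0}
    - {"jaw": 0.41, "tx": 0, "ty": 0, "tz": 2.9, "wx": 0, "wy": 0, "wz": 0}
    - {"jaw": 0.41, "tx": 0, "ty": 0, "tz": 2.9, "wx": 0, "wy": 0, "wz": 0}
    - {"jaw": 0.41, "tx": 0, "ty": 0, "tz": 2.9, "wx": 0, "wy": 0, "wz": 0}
    - {"jaw": 0.41, "tx": 0, "ty": 0, "tz": 2.8, "wx": 0, "wy": 0, "wz": 0}
    - {"jaw": 0.41, "tx": 0, "ty": 0, "tz": 0, "wx": 0, "wy": 0, "wz": 0.3}

```text
clock: 3.35
tcp_pos: [0.5467, -0.146, 0.2581]
orientation: [-0.003, 0.748, 0.664, -0.001]
wrist_force: [-0.0, -0.5, 0.5]
finger_gap: 0.06
```

```bash
python3 go.py -.118 0 .202; python3 - <<'E'
from h import *
a=eyes.read_camera("side");b=eyes.read_camera("top")
a=cv2.resize(a[110:260,230:390],None,fx=3.7,fy=3.7,interpolation=cv2.INTER_CUBIC);b=cv2.resize(b[150:260,250:400],None,fx=5,fy=5,interpolation=cv2.INTER_CUBIC)
cv2.imwrite("pics/s1.png",a);cv2.imwrite("pics/t1.png",b)
E
```

```text
clock 3.35 tcp stand [-117.2    1.4] z 258.1 gap 0.06 F [-0.53 -0.04  0.51]
shift cm [-0.08  0.17  5.61] shift after turn [-0.08  0.14  5.61] turn deg [-0.32 -0.09 -0.26]
```

View pics/s1.png

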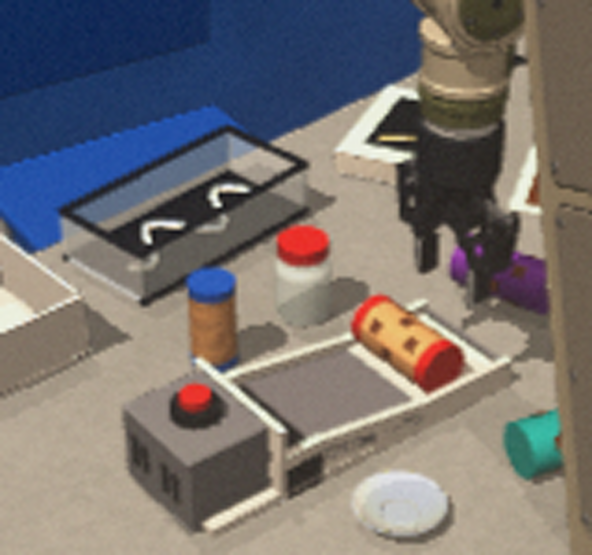

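View pics/t1.png

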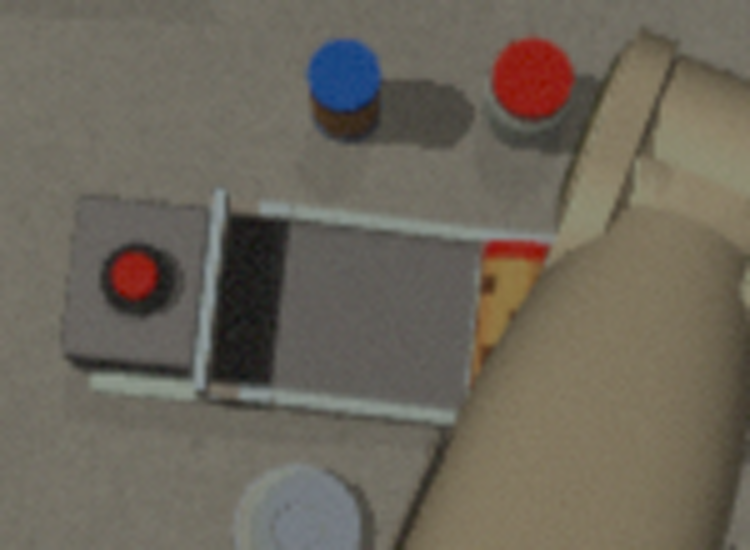

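```bash
python3 - <<'E'
from h import *
d=np.load("stand.npz");R,t=d["R"],d["t"]
for u,v in((472,304),(428,271)):
    o,r=ray("side",(230+(u+.5)/3.7-.5,110+(v+.5)/3.7-.5))
    for y in(.030,.037,.044) if u>450 else (-.044,-.037,-.03):
        a=R.T@(o[:2]-t);b=R.T@r[:2];k=(y-a[1])/b[1];print(y,a[0]+k*b[0],o[2]+k*r[2])
E
```

```text
0.03 -0.1206815833057977 0.08257753997021788
0.037 -0.11360437717790905 0.08952410017040524
0.044 -0.1065271710500203 0.09647066037059271
-0.044 -0.13369358814979282 0.07373428141778582
-0.037 -0.12709994375088085 0.08017546918991791
-0.03 -0.12050629935196888 0.08661665696205001
```

carry_out:
  motion:
    - {"jaw": 0.41, "tx": -0.1, "ty": 0.15, "tz": 1.5, "wx": -0.3, "wy": 0, "wz": -0.3}
    - {"jaw": 0.41, "tx": 0, "ty": 0, "tz": 1.5, "wx": 0, "wy": 0, "wz": 0}
    - {"jaw": 0.41, "tx": 0, "ty": 0, "tz": 1.5, "wx": 0, "wy": 0, "wz": 0}
    - {"jaw": 0.41, "tx": 0, "ty": 0, "tz": 1.0, "wx": 0, "wy": 0, "wz": 0}
    - {"jaw": 0.41, "tx": 0, "ty": 0, "tz": 0, "wx": 0, "wy": 0, "wz": 0}
    - {"jaw": 0.41, "tx": 0, "ty": 0, "tz": 0, "wx": 0, "wy": 0, "wz": 0}

```text
clock: 4.2
tcp_pos: [0.5498, -0.1478, 0.2059]
orientation: [0.002, 0.746, 0.666, 0.002]
wrist_force: [0.1, -0.6, 1.1]
finger_gap: 0.06
```

```bash
python3 go.py -.085 0 .203; python3 - <<'E'
from h import *
a=eyes.read_camera("side")
a=cv2.resize(a[110:260,230:390],None,fx=3.7,fy=3.7,interpolation=cv2.INTER_CUBIC)
cv2.imwrite("pics/s2.png",a)
E
```

```text
clock 4.2 tcp stand [-118.7   -1.9] z 205.9 gap 0.06 F [-0.61 -0.14  1.13]
shift cm [ 3.37 -0.19  0.29] shift after turn [ 3.37 -0.19  0.29] turn deg [0.32 0.01 0.06]
```

View pics/s2.png

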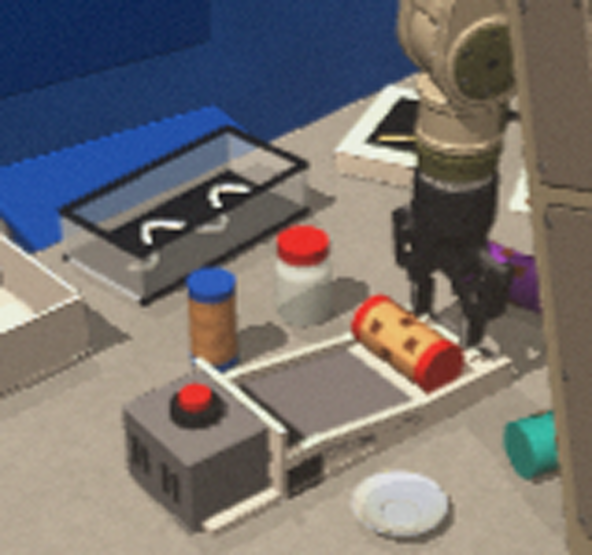

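carry_out:
  motion:
    - {"jaw": 0.41, "tx": 0.3, "ty": -0.1, "tz": 0.15, "wx": 0.3, "wy": 0, "wz": 0}
    - {"jaw": 0.41, "tx": 0.3, "ty": -0.05, "tz": 0.1, "wx": 0, "wy": 0, "wz": 0}
    - {"jaw": 0.41, "tx": 0.3, "ty": 0, "tz": 0, "wx": 0, "wy": 0, "wz": 0}
    - {"jaw": 0.41, "tx": 0.3, "ty": 0, "tz": 0, "wx": 0, "wy": 0, "wz": 0}
    - {"jaw": 0.41, "tx": 0.3, "ty": 0, "tz": 0, "wx": 0, "wy": 0, "wz": 0}
    - {"jaw": 0.41, "tx": 0.3, "ty": 0, "tz": 0, "wx": 0, "wy": 0, "wz": 0}
    - {"jaw": 0.41, "tx": 0.3, "ty": 0, "tz": 0, "wx": 0, "wy": 0, "wz": 0}
    - {"jaw": 0.41, "tx": 0.3, "ty": 0, "tz": 0, "wx": 0, "wy": 0, "wz": 0}

```text
clock: 5.25
tcp_pos: [0.5508, -0.1235, 0.2032]
orientation: [0.0, 0.746, 0.666, -0.0]
wrist_force: [0.6, -0.2, 0.3]
finger_gap: 0.0602
```

```bash
cat > look.py <<'E'
import sys
from h import *
from go import go
go(.05,0,.22)
k=sys.argv[1]
a=eyes.read_camera("side");b=eyes.read_camera("top")
a=cv2.resize(a[160:260,250:390],None,fx=4,fy=4,interpolation=cv2.INTER_CUBIC);b=cv2.resize(b[180:250,250:390],None,fx=4,fy=4,interpolation=cv2.INTER_CUBIC)
cv2.imwrite(f"pics/v{k}.png",np.hstack([np.vstack([a[:300],b])]) if 0 else np.vstack([a[:310],b[:280]]))
E
python3 look.py 3
```

```text
clock 5.25 tcp stand [-94.4  -0.2] z 203.2 gap 0.0602 F [-0.09 -0.59  0.32]
shift cm [14.44 -0.   -1.68] shift after turn [14.44 -0.02 -1.68] turn deg [0.   0.01 0.06]
```

View pics/v3.png

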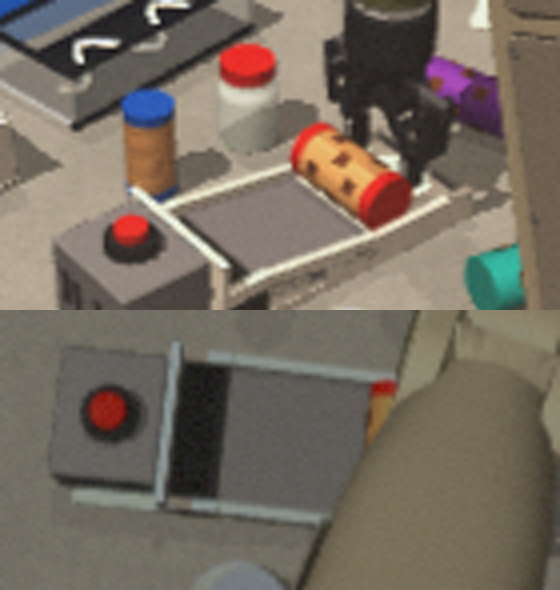

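carry_out:
  motion:
    - {"jaw": 0.41, "tx": 0.3, "ty": 0, "tz": 0, "wx": 0, "wy": 0, "wz": 0}
    - {"jaw": 0.41, "tx": 0.3, "ty": 0, "tz": 0, "wx": 0, "wy": 0, "wz": 0}
    - {"jaw": 0.41, "tx": 0.3, "ty": 0, "tz": 0, "wx": 0, "wy": 0, "wz": 0}
    - {"jaw": 0.41, "tx": 0.3, "ty": 0, "tz": -0.02, "wx": 0, "wy": 0, "wz": 0}
    - {"jaw": 0.41, "tx": 0.35, "ty": 0, "tz": -0.05, "wx": 0, "wy": 0, "wz": 0}
    - {"jaw": 0.41, "tx": 0.35, "ty": 0, "tz": -0.05, "wx": 0, "wy": 0, "wz": 0}
    - {"jaw": 0.41, "tx": 0.35, "ty": 0, "tz": -0.05, "wx": 0, "wy": 0, "wz": 0}
    - {"jaw": 0.41, "tx": 0.35, "ty": 0, "tz": -0.05, "wx": 0, "wy": 0, "wz": 0}
    - {"jaw": 0.41, "tx": 0.35, "ty": 0, "tz": -0.05, "wx": 0, "wy": 0, "wz": 0}
    - {"jaw": 0.41, "tx": 0.35, "ty": 0, "tz": -0.05, "wx": 0, "wy": 0, "wz": 0}

```text
clock: 6.6
tcp_pos: [0.5546, -0.0907, 0.2064]
orientation: [0.0, 0.746, 0.666, -0.0]
wrist_force: [0.1, -1.7, 0.2]
finger_gap: 0.0601
```

```bash
python3 look.py 4
```

```text
clock 6.6 tcp stand [-61.4  -0.1] z 206.4 gap 0.0601 F [-1.65 -0.31  0.2 ]
shift cm [11.14 -0.   -1.36] shift after turn [ 1.114e+01 -1.000e-02 -1.360e+00] turn deg [0.   0.01 0.06]
```

View pics/v4.png

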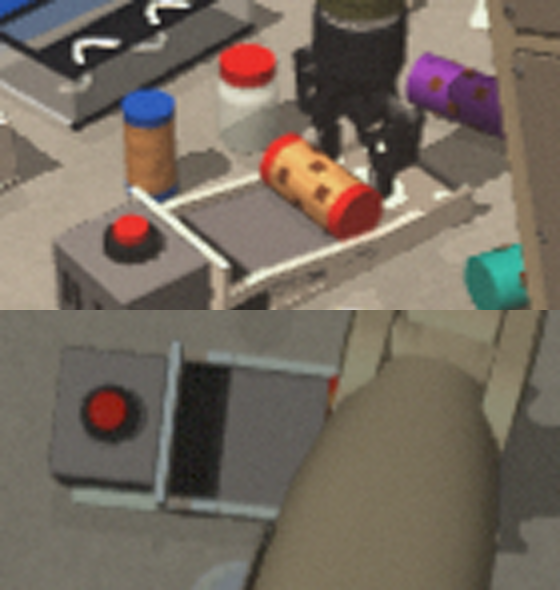

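The roller has moved up square (near cap now at view (355,212)) with about 1.6 N of push. I'll continue up the ramp.

carry_out:
  motion:
    - {"jaw": 0.41, "tx": 0.4, "ty": 0, "tz": -0.06, "wx": 0, "wy": 0, "wz": 0}
    - {"jaw": 0.41, "tx": 0.4, "ty": 0, "tz": -0.06, "wx": 0, "wy": 0, "wz": 0}
    - {"jaw": 0.41, "tx": 0.4, "ty": 0, "tz": -0.05, "wx": 0, "wy": 0, "wz": 0}
    - {"jaw": 0.41, "tx": 0.4, "ty": 0, "tz": -0.06, "wx": 0, "wy": 0, "wz": 0}
    - {"jaw": 0.41, "tx": 0.4, "ty": 0, "tz": -0.05, "wx": 0, "wy": 0, "wz": 0}
    - {"jaw": 0.41, "tx": 0.4, "ty": 0, "tz": -0.06, "wx": 0, "wy": 0, "wz": 0}
    - {"jaw": 0.41, "tx": 0.4, "ty": 0, "tz": -0.05, "wx": 0, "wy": 0, "wz": 0}
    - {"jaw": 0.41, "tx": 0.4, "ty": 0, "tz": -0.06, "wx": 0, "wy": 0, "wz": 0}
    - {"jaw": 0.41, "tx": 0.4, "ty": 0, "tz": -0.05, "wx": 0, "wy": 0, "wz": 0}
    - {"jaw": 0.41, "tx": 0.4, "ty": 0, "tz": -0.06, "wx": 0, "wy": 0, "wz": 0}
    - {"jaw": 0.41, "tx": 0.4, "ty": 0, "tz": -0.05, "wx": 0, "wy": 0, "wz": 0}
    - {"jaw": 0.41, "tx": 0.4, "ty": 0, "tz": -0.06, "wx": 0, "wy": 0, "wz": 0}

```text
clock: 8.2
tcp_pos: [0.5599, -0.043, 0.2131]
orientation: [0.0, 0.746, 0.666, -0.0]
wrist_force: [0.2, -1.0, 0.3]
finger_gap: 0.0605
```

```bash
python3 look.py 5
```

```text
clock 8.2 tcp stand [-13.4  -0.1] z 213.1 gap 0.0605 F [-0.97 -0.28  0.25]
shift cm [ 6.34 -0.   -0.69] shift after turn [ 6.34 -0.01 -0.69] turn deg [-0.01  0.01  0.06]
```

View pics/v5.png

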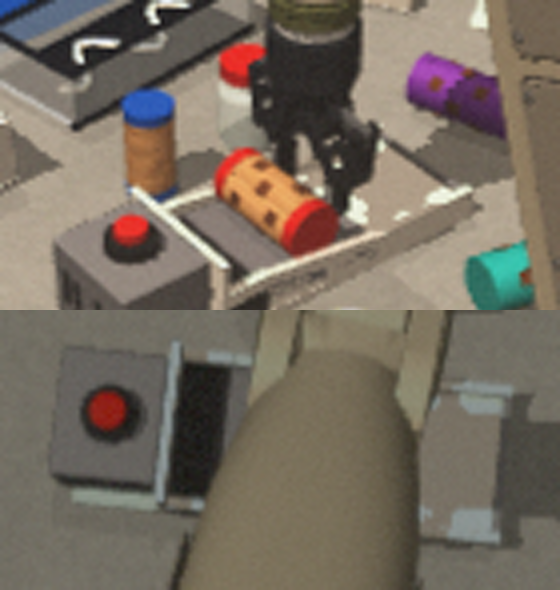

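carry_out:
  motion:
    - {"jaw": 0.41, "tx": 0.4, "ty": 0, "tz": -0.06, "wx": 0, "wy": 0, "wz": 0}
    - {"jaw": 0.41, "tx": 0.4, "ty": 0, "tz": -0.06, "wx": 0, "wy": 0, "wz": 0}
    - {"jaw": 0.41, "tx": 0.4, "ty": 0, "tz": -0.05, "wx": 0, "wy": 0, "wz": 0}
    - {"jaw": 0.41, "tx": 0.4, "ty": 0, "tz": -0.06, "wx": 0, "wy": 0, "wz": 0}
    - {"jaw": 0.41, "tx": 0.4, "ty": 0, "tz": -0.05, "wx": 0, "wy": 0, "wz": 0}
    - {"jaw": 0.41, "tx": 0.4, "ty": 0, "tz": -0.06, "wx": 0, "wy": 0, "wz": 0}
    - {"jaw": 0.41, "tx": 0.4, "ty": 0, "tz": -0.05, "wx": 0, "wy": 0, "wz": 0}
    - {"jaw": 0.41, "tx": 0.4, "ty": 0, "tz": -0.06, "wx": 0, "wy": 0, "wz": 0}
    - {"jaw": 0.41, "tx": 0.4, "ty": 0, "tz": -0.05, "wx": 0, "wy": 0, "wz": 0}
    - {"jaw": 0.41, "tx": 0.4, "ty": 0, "tz": -0.06, "wx": 0, "wy": 0, "wz": 0}
    - {"jaw": 0.41, "tx": 0.4, "ty": 0, "tz": -0.05, "wx": 0, "wy": 0, "wz": 0}

```text
clock: 9.68
tcp_pos: [0.5649, 0.0007, 0.2192]
orientation: [0.0, 0.746, 0.666, -0.0]
wrist_force: [-0.2, -1.9, 1.0]
finger_gap: 0.0603
```

```bash
python3 look.py 6
```

```text
clock 9.675 tcp stand [30.6 -0. ] z 219.2 gap 0.0603 F [-1.95 -0.01  0.99]
shift cm [ 1.94 -0.   -0.08] shift after turn [ 1.94 -0.   -0.08] turn deg [0.   0.01 0.05]
```

View pics/v6.png

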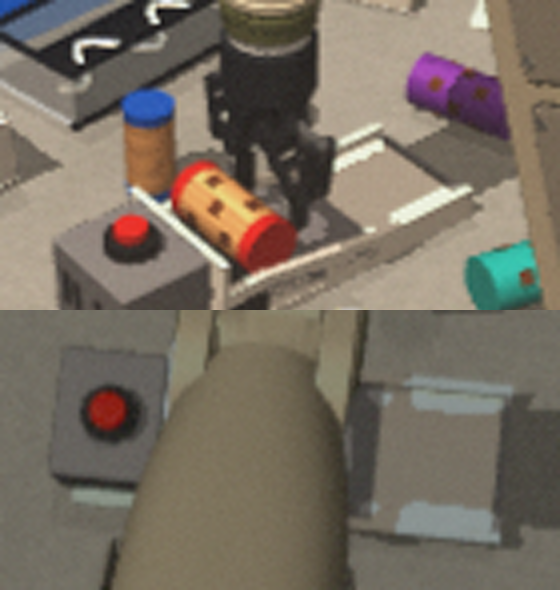

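carry_out:
  motion:
    - {"jaw": 0.41, "tx": 0.25, "ty": 0, "tz": -0.04, "wx": 0, "wy": 0, "wz": 0}
    - {"jaw": 0.41, "tx": 0.25, "ty": 0, "tz": -0.03, "wx": 0, "wy": 0, "wz": 0}
    - {"jaw": 0.41, "tx": 0.25, "ty": 0, "tz": -0.03, "wx": 0, "wy": 0, "wz": 0}
    - {"jaw": 0.41, "tx": 0.25, "ty": 0, "tz": 0, "wx": 0, "wy": 0, "wz": 0}
    - {"jaw": 0.41, "tx": 0.2, "ty": 0, "tz": 0, "wx": 0, "wy": 0, "wz": 0}
    - {"jaw": 0.41, "tx": 0.2, "ty": 0, "tz": 0, "wx": 0, "wy": 0, "wz": 0}

```text
clock: 10.52
tcp_pos: [0.5664, 0.0147, 0.2201]
orientation: [-0.0, 0.746, 0.666, 0.0]
wrist_force: [0.0, 0.3, 0.1]
finger_gap: 0.0605
```

```bash
python3 look.py 7
```

```text
clock 10.525 tcp stand [44.7  0.1] z 220.1 gap 0.0605 F [0.26 0.01 0.11]
shift cm [0.53 0.01 0.01] shift after turn [0.53 0.01 0.01] turn deg [-0.01 -0.02  0.07]
```

View pics/v7.png

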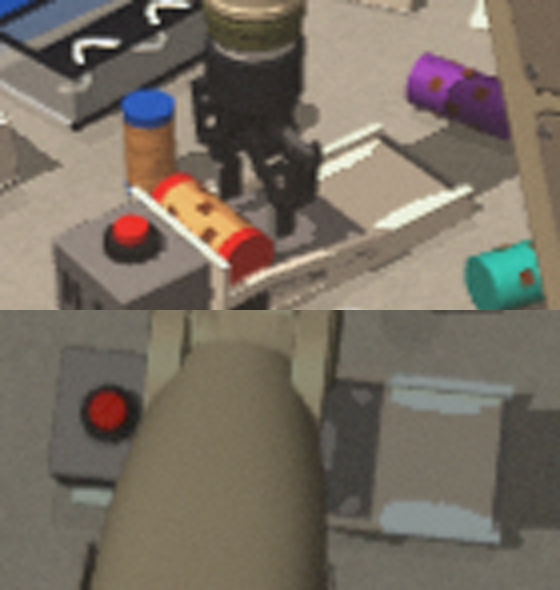

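The roller has dropped into the seat: near cap at view (250,250), against the stop, and the push force is gone. I'll back off, rise, and shut the jaws.

carry_out:
  motion:
    - {"jaw": 0.41, "tx": -0.5, "ty": 0, "tz": -0.1, "wx": 0, "wy": 0, "wz": 0}
    - {"jaw": 0.41, "tx": -1, "ty": 0, "tz": -0.5, "wx": 0, "wy": 0, "wz": 0}
    - {"jaw": 0.41, "tx": -0.5, "ty": 0, "tz": -1.5, "wx": 0, "wy": 0, "wz": 0}
    - {"jaw": 0.41, "tx": 0, "ty": 0, "tz": -2.5, "wx": 0, "wy": 0, "wz": 0}
    - {"jaw": 0.41, "tx": 0, "ty": 0, "tz": -2.5, "wx": 0, "wy": 0, "wz": 0}
    - {"jaw": 0.41, "tx": 0, "ty": 0, "tz": -2.5, "wx": 0, "wy": 0, "wz": 0}
    - {"jaw": -1, "tx": 0, "ty": 0, "tz": 0, "wx": 0, "wy": 0, "wz": 0}
    - {"jaw": -1, "tx": 2, "ty": 0, "tz": 0, "wx": 0, "wy": 0, "wz": 0}
    - {"jaw": -1, "tx": 3, "ty": 0, "tz": 0, "wx": 0, "wy": 0, "wz": 0}
    - {"jaw": -1, "tx": 3, "ty": 0, "tz": 0, "wx": 0, "wy": 0, "wz": 0}
    - {"jaw": -1, "tx": 3, "ty": 0, "tz": 0, "wx": 0, "wy": 0, "wz": 0}
    - {"jaw": -1, "tx": 2.5, "ty": 0, "tz": 0, "wx": 0, "wy": 0, "wz": 0}
    - {"jaw": -1, "tx": 0, "ty": 0, "tz": 0, "wx": 0, "wy": 0, "wz": 0}

```text
clock: 12.25
tcp_pos: [0.5789, 0.131, 0.3149]
orientation: [-0.001, 0.745, 0.667, -0.001]
wrist_force: [-0.3, -0.4, 0.8]
finger_gap: 0.0001
```

```bash
python3 go.py .16 0 .285; python3 look.py 8
```

```text
clock 12.25 tcp stand [161.6   0.9] z 314.9 gap 0.0001 F [-0.39  0.29  0.79]
shift cm [-0.16  0.1   2.99] shift after turn [-0.16  0.09  2.99] turn deg [-0.12  0.01  0.25]
clock 12.25 tcp stand [161.6   0.9] z 314.9 gap 0.0001 F [-0.39  0.29  0.79]
shift cm [-11.16   0.06   9.49] shift after turn [-11.16   0.09   9.49] turn deg [-0.12  0.01  0.25]
```

View pics/v8.png

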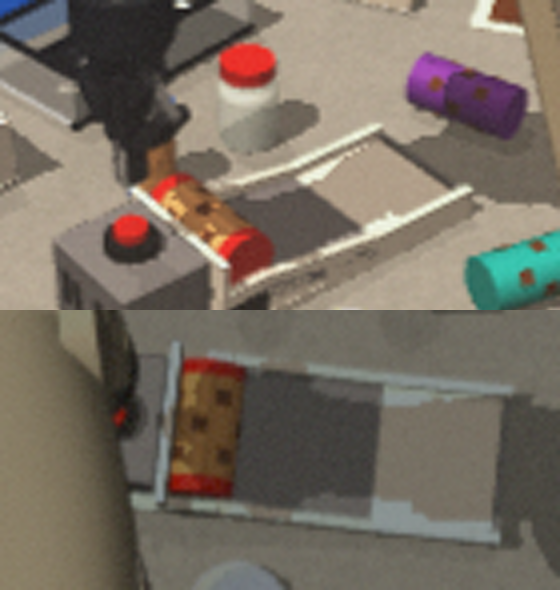

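Top view shows the roller square in the dark seat against the stop, with its caps at (212,365) and (202,486). I'll descend over the button.

carry_out:
  motion:
    - {"jaw": -1, "tx": -0.1, "ty": 0.1, "tz": 1, "wx": 0, "wy": 0, "wz": 0}
    - {"jaw": -1, "tx": 0, "ty": 0, "tz": 1.3, "wx": 0, "wy": 0, "wz": 0}
    - {"jaw": -1, "tx": 0, "ty": 0, "tz": 1.0, "wx": 0, "wy": 0, "wz": 0}
    - {"jaw": -1, "tx": 0, "ty": 0, "tz": 0.5, "wx": 0, "wy": 0, "wz": 0}
    - {"jaw": -1, "tx": 0, "ty": 0, "tz": 0.3, "wx": 0, "wy": 0, "wz": 0}
    - {"jaw": -1, "tx": 0, "ty": 0, "tz": 0, "wx": 0, "wy": 0, "wz": 0}

```text
clock: 13.1
tcp_pos: [0.5803, 0.1276, 0.2751]
orientation: [0.0, 0.746, 0.666, -0.0]
wrist_force: [0.3, 1.0, -0.0]
finger_gap: -0.0003
```

```bash
python3 - <<'E'
from h import *
d=np.load("stand.npz");R,t=d["R"],d["t"]
for c in((212,365),(202,486)):
    p=onz("top",(250+(c[0]+.5)/4-.5,180+(c[1]-310+.5)/4-.5),.08);print(R.T@(p[:2]-t))
E
python3 go.py .16 0 .265; python3 look.py 9
```

```text
[ 0.0880152  -0.04555851]
[0.08579928 0.04705124]
clock 13.1 tcp stand [158.4  -1. ] z 275.1 gap -0.0003 F [ 1.01 -0.14 -0.01]
shift cm [ 0.16 -0.1   1.01] shift after turn [ 0.16 -0.1   1.01] turn deg [0.   0.01 0.06]
clock 13.1 tcp stand [158.4  -1. ] z 275.1 gap -0.0003 F [ 1.01 -0.14 -0.01]
shift cm [-10.84  -0.11   5.51] shift after turn [-10.84  -0.1    5.51] turn deg [0.   0.01 0.06]
```

View pics/v9.png

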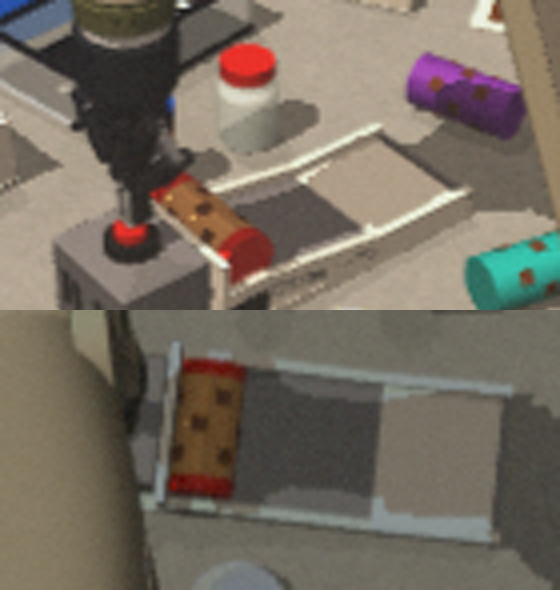

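The measured roller centre is at x ≈ 0.087, square. The fingertips are right over the button at view (130,232), so I'll press in small steps.

carry_out:
  motion:
    - {"jaw": -1, "tx": 0.1, "ty": -0.1, "tz": 0.2, "wx": 0, "wy": 0, "wz": 0}
    - {"jaw": -1, "tx": 0, "ty": 0, "tz": 0.2, "wx": 0, "wy": 0, "wz": 0}
    - {"jaw": -1, "tx": 0, "ty": 0, "tz": 0.2, "wx": 0, "wy": 0, "wz": 0}
    - {"jaw": -1, "tx": 0, "ty": 0, "tz": 0.2, "wx": 0, "wy": 0, "wz": 0}
    - {"jaw": -1, "tx": 0, "ty": 0, "tz": 0, "wx": 0, "wy": 0, "wz": 0}

```text
clock: 13.82
tcp_pos: [0.5796, 0.1288, 0.2676]
orientation: [0.0, 0.746, 0.666, 0.0]
wrist_force: [-0.4, 0.2, 5.1]
finger_gap: -0.0002
```

```bash
python3 go.py .16 0 .265
```

```text
clock 13.825 tcp stand [ 1.595e+02 -1.000e-01] z 267.6 gap -0.0002 F [0.19 0.47 5.07]
shift cm [ 0.05 -0.01  0.26] shift after turn [ 0.05 -0.01  0.26] turn deg [ 0.05 -0.02  0.06]
```

carry_out:
  motion:
    - {"jaw": -1, "tx": 0, "ty": 0, "tz": 0.15, "wx": 0, "wy": 0, "wz": 0}
    - {"jaw": -1, "tx": 0, "ty": 0, "tz": 0, "wx": 0, "wy": 0, "wz": 0}

```text
clock: 14.08
tcp_pos: [0.5795, 0.1288, 0.2673]
orientation: [0.0, 0.746, 0.666, 0.001]
wrist_force: [-3.3, 0.7, 12.2]
finger_gap: 0.0001
```

```bash
python3 go.py .16 0 .265
```

```text
clock 14.075 tcp stand [159.5   0. ] z 267.3 gap 0.0001 F [ 0.33  3.39 12.17]
shift cm [0.05 0.   0.23] shift after turn [0.05 0.   0.23] turn deg [ 0.09 -0.02  0.07]
```

carry_out:
  motion:
    - {"jaw": -1, "tx": 0, "ty": 0, "tz": -0.35, "wx": 0, "wy": 0, "wz": 0}
    - {"jaw": -1, "tx": 0, "ty": 0, "tz": 0, "wx": 0, "wy": 0, "wz": 0}

```text
clock: 14.32
tcp_pos: [0.5796, 0.1288, 0.2696]
orientation: [0.0, 0.746, 0.666, 0.0]
wrist_force: [-0.2, 0.5, 3.9]
finger_gap: 0.0002
```

```bash
python3 go.py .16 0 .265
```

```text
clock 14.325 tcp stand [ 1.595e+02 -1.000e-01] z 269.6 gap 0.0002 F [0.43 0.28 3.91]
shift cm [ 0.05 -0.01  0.46] shift after turn [ 0.05 -0.01  0.46] turn deg [ 0.05 -0.02  0.06]
```

carry_out:
  motion:
    - {"jaw": -1, "tx": 0, "ty": 0, "tz": -0.2, "wx": 0, "wy": 0, "wz": 0}
    - {"jaw": -1, "tx": 0, "ty": 0, "tz": 0, "wx": 0, "wy": 0, "wz": 0}

```text
clock: 14.58
tcp_pos: [0.5796, 0.1288, 0.2712]
orientation: [0.0, 0.746, 0.666, 0.0]
wrist_force: [1.1, 0.9, 2.0]
finger_gap: -0.0001
```

```bash
python3 go.py .16 0 .265
```

```text
clock 14.575 tcp stand [ 1.595e+02 -1.000e-01] z 271.2 gap -0.0001 F [ 1.03 -0.97  2.04]
shift cm [ 0.05 -0.01  0.62] shift after turn [ 0.05 -0.01  0.62] turn deg [ 0.02 -0.01  0.06]
```

carry_out:
  motion:
    - {"jaw": -1, "tx": 0, "ty": 0, "tz": -0.2, "wx": 0, "wy": 0, "wz": 0}
    - {"jaw": -1, "tx": 0, "ty": 0, "tz": 0, "wx": 0, "wy": 0, "wz": 0}

```text
clock: 14.82
tcp_pos: [0.5794, 0.1286, 0.273]
orientation: [0.0, 0.746, 0.666, -0.0]
wrist_force: [0.6, -0.5, 1.9]
finger_gap: 0.0002
```

```bash
python3 go.py .16 0 .265
```

```text
clock 14.825 tcp stand [1.593e+02 1.000e-01] z 273.0 gap 0.0002 F [-0.4  -0.63  1.88]
shift cm [0.07 0.01 0.8 ] shift after turn [0.07 0.01 0.8 ] turn deg [-0.02  0.02  0.05]
```

The force fell steadily over about 6 mm of travel and jumped at a hard stop (12 N), so the press was full. I'll now retreat upward.

carry_out:
  motion:
    - {"jaw": -1, "tx": 0, "ty": 0, "tz": -1, "wx": 0, "wy": 0, "wz": 0}
    - {"jaw": -1, "tx": 0, "ty": 0, "tz": -3, "wx": 0, "wy": 0, "wz": 0}
    - {"jaw": -1, "tx": 0, "ty": 0, "tz": -3, "wx": 0, "wy": 0, "wz": 0}
    - {"jaw": -1, "tx": 0, "ty": 0, "tz": -3, "wx": 0, "wy": 0, "wz": 0}
    - {"jaw": -1, "tx": 3, "ty": 0, "tz": -2, "wx": 0, "wy": 0, "wz": 0}
    - {"jaw": -1, "tx": 4, "ty": 0, "tz": 0, "wx": 0, "wy": 0, "wz": 0}
    - {"jaw": -1, "tx": 4, "ty": 0, "tz": 0, "wx": 0, "wy": 0, "wz": 0}
    - {"jaw": -1, "tx": 3, "ty": 0, "tz": 0, "wx": 0, "wy": 0, "wz": 0}
    - {"jaw": -1, "tx": 0, "ty": 0, "tz": 0, "wx": 0, "wy": 0, "wz": 0}
    - {"jaw": -1, "tx": 0, "ty": 0, "tz": 0, "wx": 0, "wy": 0, "wz": 0}

```text
clock: 16.08
tcp_pos: [0.595, 0.2674, 0.393]
orientation: [0.0, 0.746, 0.666, -0.001]
wrist_force: [-0.2, -0.3, -0.1]
finger_gap: -0.0001
```

```bash
python3 look.py 10
```

```text
clock 16.075 tcp stand [298.9   0.4] z 393.0 gap -0.0001 F [-0.31  0.18 -0.05]
shift cm [-24.88   0.03  17.32] shift after turn [-24.89   0.04  17.3 ] turn deg [-0.05  0.06  0.06]
```

View pics/v10.png

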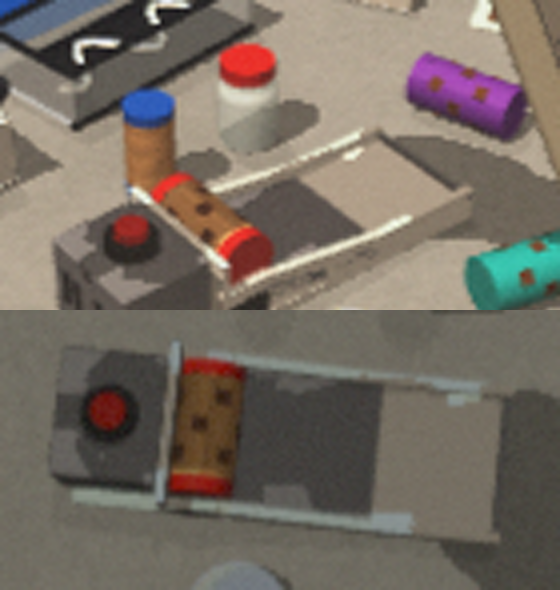

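The roller is in the seat and square (caps at (212,366) and (202,486)). The button is up at view (130,228), and the jar, spare and dish are where they were. I'm handing in.

```bash
python3 -c "
from workcell import env
print(env.hand_in())"
```

```text
the job is handed in; nothing more can be done
None
```

I pushed the tan, red-capped cylinder up the ramp with two spread fingertips until it dropped into the seat against the stop. I then pressed the red button and released it, moved the arm clear, and handed in at about 16 s of the 48 s allowed. No verdict was reported.

- **Push:** the wrist force read about 1–2 N each time I stopped to check. I only read it between moves.
- **Cylinder:** before the press, the top view put its centre at x ≈ 0.087 m in the stand frame, square to within about 0.03 rad. After the press, its caps were at the same pixels. I did not measure its height separately.
- **Button:** its travel cannot be read directly. I judged it fully down because the force was about 5 N near the bottom, then jumped to 12 N as it stopped moving. On release the force eased off over about 6 mm, and the last picture shows the button up.
- **Other objects:** the jar, spare and dish look unmoved in the last pictures. The phone and magnifier were outside those crops, and the arm did not go near the table around them.

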